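# One turn of the yarn traverse hand wheel

### The job

On the white yarn traverse drive, push the black hand wheel round clockwise (seen from above) by its upright handle through exactly one full turn, so that the handle stands at the black pointer on the housing again, and no further. Only push the handle with the outside of the fingers, never grip it, and then take the hand clear. Leave the yarn cone, the bobbin and the brass weight standing where they are.

Things in the scene. Friction and masses are not known exactly. Their poses are not given: they have to be found in the camera images.
- drive: Fixed white box-shaped drive housing on a grey foot (250 x 230 mm, top 85 mm above the table; never moves). Origin at the table under the wheel's axis; its x and y axes are level. From its -y side two steel rods with an aluminium carriage run out 300 mm from the origin (up to 105 mm high); the screw moves the carriage outward 22 mm per turn of the wheel; leave it alone.
- wheel (a joint): Angle of the hand wheel about its vertical axis (rad): 0 at the start, with the handle at the pointer; grows clockwise seen from above, 6.283 after exactly one turn. The wheel runs on freely past that (end stops only at -1.5 and 9). It stays where it is left; about 0.22 N m of friction, 3 to 4 N at the handle, moves it.
- hub (a point): Centre of the wheel on its axis, at the top of the hub, 124 mm above the table. The black rim has a mean radius of 75 mm, is 16 mm thick and its top is 120 mm above the table; three steel spokes; nothing stands above the hub's top except the handle.
- handle: Upright black round handle on the rim at the end of one spoke, turning with the wheel: 24 mm diameter, its axis 75 mm from the wheel's axis. Origin at the centre of its lower end, 120 mm above the table; its top is 55 mm higher (175 mm above the table), z axis up. It is a sleeve that turns on its own pin, so its yaw means nothing.
- pointer (a point): Inner tip of the small black pointer (a stepped black bar, 32 mm long and 10 mm wide) fixed on the housing's top just outside the rim, 85 mm from the wheel's axis towards the housing's -x side, 95 mm above the table. The line from the axis to it is where the handle starts and must end.
- yarn_cone: Loose off-white yarn cone, 84 mm across at the foot, 122 mm tall, standing on the table; origin at the centre of its foot, z up. Bystander.
- bobbin: Loose wooden bobbin, 40 mm diameter, 70 mm tall, standing on the table; origin at the centre of its foot, z up. Bystander.
- weight: Loose brass weight with a knob, 36 mm diameter, 50 mm tall, standing on the table; origin at the centre of its foot, z up. Bystander.

How it is judged:
By the outcome, as a careful person would: the job done as asked, in the order asked, and still so for the second after the job is handed in, with the robot touching nothing.
It also fails if it takes over 51 s, if anything falls off the work surface, if the arm or the gripper's body presses on something with over 40 N, if the wrist force passes 120 N, or if a joint passes its speed limit or range.

### The arm

A 7-joint arm with a two-finger parallel gripper is mounted at the origin on the work surface. World frame = base frame: x ahead of the robot, y to its left, z up, the work surface at z = 0. Lengths are in m, angles in rad, forces in N, time in s.
With the tool pointing down it reaches from about 0.4 to 0.85 m from the base axis. Payload 10.4 kg.
Tool frame: the origin (TCP) lies between the finger pads; the fingertips stand 11 mm ahead of it and the grasp point (between the pads) lies 8 mm behind it (r.tcp_to_tips is the distance from the TCP to the fingertips, in m); z points along the fingers, y is the line along which they close (so a half turn about z gives the same grasp; the last joint's range is limited). The gripper opens to 87 mm and grips with 3 to 60 N. Pads are 19 mm wide; open, the fingers measure 117 mm over their backs; the gripper's body (75 mm by 190 mm) begins 51 mm behind the grasp point.
Start: joints at [1.296, 0.332, -0.065, 1.46, 0.022, 1.35, -0.088], TCP at [0.156, -0.605, 0.234] pointing down, gripper open.
Joint ranges: [-2.6, 2.6], [-0.5, 2.12], [-1.47, 1.34], [0.16, 2.42], [-1.27, 4.41], [0.06, 2.06], [-2.6, 2.6]. Speed limits (rad/s): [2.22, 2.22, 2.79, 2.79, 3.14, 3.14, 3.14].

### API

Orientations are given as a unit quaternion [x, y, z, w].
In Python, from bench import r gives the robot as it stands. The module is installed in compiled form; this text tells all that it offers.
- The arm moves only by the shell command python3 -m crank 'ROWS' [FORCE]. ROWS is JSON, a list of rows, each an object of numbers: "claw": the closure, from -1 (fully open) to 1 (shut); "dx", "dy", "dz": the shift along the tool's x, y, z each as a share of 3 cm, from -1 to 1; "ax", "ay", "az": the turn, a rotation vector about the tool's x, y, z each as a share of 6 degrees, from -1 to 1. A call has 1 to 8 rows; each row shifts and turns the commanded pose from where the row before left it, along the tool's axes as they then stand; what a row does not reach is not made up. A row lasts 1/12 s, in which the tool goes at most 41.7 mm and 7.16 degrees, less where a joint would pass 70% of its speed; a pose out of reach is approached as far as the arm can. A call with a number of a shift or a turn outside -1 to 1 is refused whole. A call with a gripper value outside its range is refused whole. The fingers move at their own pace and stop on an object; FORCE is the grip in N (left out, the last holds). Time passes only in rows, so rows that do not move let the fingers close. It gives the time, the measured TCP pose, the force, the opening and the grip force at its end, in the units of the state.
- r.read_state(): the state, without advancing time (a new reading comes with each control period).
- r.camera(name): name is "side" or "top" or "wrist"; returns a dict with "color" (480x640x3 uint8, red, green, blue), "mtx" (3x3 intrinsics, pixels), "k1" (the pictures are not rectified: a ray, as slopes to the right and down, at radius r is drawn at 1 + k1 r^2 times it, then the intrinsics apply), "R" (3x3) and "t" (3): a world point X has camera coordinates R X + t; the wrist camera has in their place "hand_eye" (4x4, takes a point from camera to tool coordinates, whose origin is the TCP and whose axes are the flange's). Camera axes: x right, y down, z forward; pixel columns grow to the right and rows downward; lengths in m; the calibration is good to about 2 mm. A picture is of the moment at which its call begins: read the wrist's pose just before it. There is no depth.
- r.close_job(): hands the job in; it is judged then, once.
The state is a dict: "time": time; "joint_positions": joint angles; "joint_vel": joint speeds; "joint_torque": joint torques, N m; "ee_pos": TCP position; "eef_rot": TCP orientation; "ft_force": force on the tool from outside, world axes, zero at the start; "torque": the same for the moment, N m; "width": finger opening in m; "grip_force": force on a finger pad.
Only numpy, scipy, OpenCV 4.12 (cv2) and the standard library are available. Lean on these libraries where they do the work, as an engineer would, in place of code of your own. Each camera call takes 0.05 s, during which the arm holds its last target. There are 200 camera calls.

## Working session

There is one attempt and no reset: what is moved stays moved. The work goes in short steps, Python scripts to look and compute and a shell command to move; the robot and the scene stay as the last step left them, time stands still between calls to the robot, and variables do not carry over. Pictures are saved under pics/ and viewed, at most 10 in all, crops included, and the job is handed in when it is done.

```bash
mkdir -p pics; python3 - <<'E'
from bench import r
import cv2
s=r.read_state(); print({k:s[k] for k in('time','ee_pos','eef_rot','width','ft_force')},r.tcp_to_tips)
for n in('top','side'):
    c=r.camera(n); cv2.imwrite(f'pics/{n}0.png',c['color'][:,:,::-1]); print(n,c['mtx'],c['k1'],c['R'],c['t'])
E
```

```text
{'time': 0.0, 'ee_pos': array([ 0.15561124, -0.60494887,  0.23277045]), 'eef_rot': array([ 9.92082199e-01,  1.25588399e-01, -1.39461027e-04, -6.66910532e-04]), 'width': 0.08718204075683629, 'ft_force': array([-0.04360575,  0.037782  , -0.76263293])} 0.011
top [[541.42694049   0.         327.20433181]
 [  0.         541.42694049 240.35301251]
 [  0.           0.           1.        ]] 0.01653882377126592 [[-0.01491332 -0.99934933  0.03284077]
 [-0.99898178  0.01349311 -0.0430504 ]
 [ 0.04257926 -0.03344936 -0.998533  ]] [0.06635344 0.53447442 0.94486722]
side [[455.60847322   0.         321.13720387]
 [  0.         455.60847322 242.08942071]
 [  0.           0.           1.        ]] -0.04835064382068329 [[-0.91629917 -0.40047235  0.00420945]
 [-0.29043532  0.6572189  -0.6954931 ]
 [ 0.27575923 -0.63850232 -0.71852045]] [0.54851338 0.16933578 0.75965803]
```

View pics/top0.png

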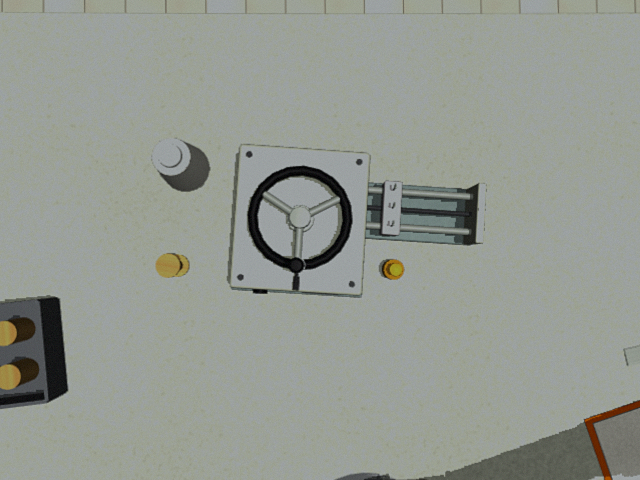

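View pics/side0.png

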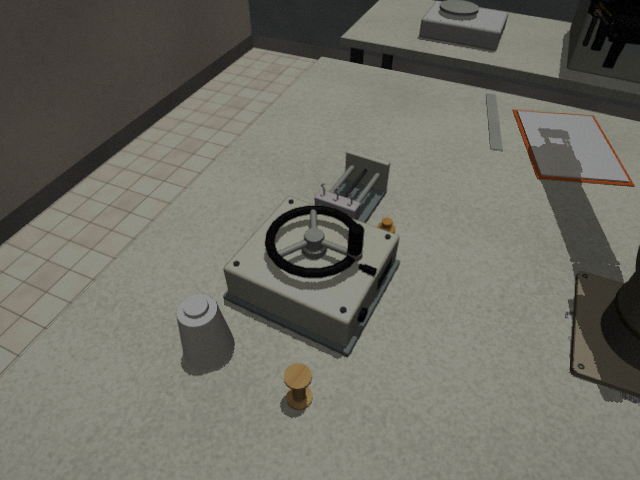

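The top view has the hub at (300,217), the handle top at (297,265) and the pointer from about (296,275) to (296,290). The yarn cone is at (172,157), the bobbin at (172,265) and the weight at (393,268). The side view agrees: hub at about (314,236), handle at (355,238), pointer at about (368,269). In the top view clockwise takes the handle left (+y) first.

```bash
cat > h.py <<'E'
import numpy as np,cv2
from bench import r
def ray(c,u,v):
    d=np.array([c['k1'],0,0,0,0.])
    p=cv2.undistortPoints(np.array([[[u,v]]],float),c['mtx'],d)[0,0]
    R,t=np.array(c['R']),np.array(c['t'])
    return -R.T@t, R.T@np.array([p[0],p[1],1])
def at(c,u,v,z):
    o,d=ray(c,u,v); return (o+d*(z-o[2])/d[2])[:2]
def dark(c,hub,r0,r1,z):
    # dark pixels mapped to plane z within an annulus of the hub
    im=c['color'].max(2)
    ys,xs=np.nonzero(im<55)
    P=np.array([at(c,x,y,z) for x,y in zip(xs,ys)])
    d=np.hypot(*(P-hub).T); k=(d>r0)&(d<r1)
    return P[k]
E
python3 - <<'E'
from h import *
c=r.camera('top'); s=r.camera('side')
print('hub',at(c,300,217,.124),at(s,314,236,.124))
print('handle top',at(c,297,265,.175)); print('ptr tip',at(c,296,275,.095),'end',at(c,296,290,.095))
hub=at(c,300,217,.124)
P=dark(c,hub,.055,.1,.112)
# ring fit excluding handle sector
d=P-hub; a=np.degrees(np.arctan2(d[:,1],d[:,0])); k=np.abs(a)<140
from scipy.optimize import least_squares
f=least_squares(lambda q:np.hypot(*(P[k]-q[:2]).T)-q[2],[*hub,.075],loss='soft_l1',f_scale=.004)
print('ring',f.x,k.sum())
for n,uv in dict(cone=(172,157,.122),bob=(165,265,.07),wt=(394,268,.05)).items(): print(n,at(c,*uv))
for q in((240,146),(369,153),(363,296),(231,290)): print('corner',at(c,*q,.085))
E
```

```text
hub [0.56742428 0.10432108] [0.5650044  0.10784527]
handle top [0.49306511 0.10874515]
ptr tip [0.47694066 0.11237018] end [0.45301562 0.11266434]
ring [0.56795006 0.10522278 0.07466088] 2182
cone [0.66324272 0.30138317]
bob [0.49613366 0.32625344]
wt [ 0.4852794  -0.05241642]
corner [0.68788614 0.20103313]
corner [ 0.67473435 -0.00951736]
corner [0.44104393 0.00449598]
corner [0.45429803 0.21736327]
```

```bash
python3 -m crank '[{"claw":1,"dx":0.85,"dy":-0.5},{"claw":1,"dx":0.85,"dy":-0.5},{"claw":1,"dx":0.85,"dy":-0.5},{"claw":1,"dx":0.85,"dy":-0.5},{"claw":1,"dx":0.85,"dy":-0.5},{"claw":1,"dx":0.85,"dy":-0.5},{"claw":1,"dx":0.85,"dy":-0.5},{"claw":1,"dx":0.85,"dy":-0.5}]' 10
python3 -c "
from bench import r
s=r.read_state();print(s['joint_positions'],s['ee_pos'],s['eef_rot'])"
```

```text
[ 1.29639473  0.33261752 -0.06468459  1.46058148  0.02160371  1.34985936
 -0.08851046] [ 0.15566626 -0.60510691  0.23308456] [ 9.92085563e-01  1.25563079e-01 -6.59330247e-05 -3.79618284e-04]invalid input at $[0]: expected keys claw, dx, dy, dz, ax, ay, az
```

```bash
python3 -m crank '[{"claw":1,"dx":0.85,"dy":-0.5,"dz":0,"ax":0,"ay":0,"az":0},{"claw":1,"dx":0.85,"dy":-0.5,"dz":0,"ax":0,"ay":0,"az":0},{"claw":1,"dx":0.85,"dy":-0.5,"dz":0,"ax":0,"ay":0,"az":0},{"claw":1,"dx":0.85,"dy":-0.5,"dz":0,"ax":0,"ay":0,"az":0},{"claw":1,"dx":0.85,"dy":-0.5,"dz":0,"ax":0,"ay":0,"az":0},{"claw":1,"dx":0.85,"dy":-0.5,"dz":0,"ax":0,"ay":0,"az":0},{"claw":1,"dx":0.85,"dy":-0.5,"dz":0,"ax":0,"ay":0,"az":0},{"claw":1,"dx":0.85,"dy":-0.5,"dz":0,"ax":0,"ay":0,"az":0}]' 10
python3 -c "
from bench import r
s=r.read_state();print(s['joint_positions'],s['ee_pos'],s['eef_rot'])"
```

```text
time: 0.87
ee_pos: [0.3242, -0.4371, 0.2335]
eef_rot: [0.992, 0.126, -0.0, 0.0]
ft_force: [-0.7, -0.2, 0.5]
width: 0.0418
grip_force: 0.0
[ 1.04265186  0.16541629 -0.21676194  1.66822176  0.03677552  1.31194923
 -0.49974833] [ 0.32416601 -0.4370528   0.23352348] [ 9.92090870e-01  1.25521717e-01 -5.94531165e-05  2.73292116e-05]
```

```bash
for i in 1 2; do :; done; python3 -m crank '[{"claw":1,"dx":0.59,"dy":-0.93,"dz":0,"ax":0,"ay":0,"az":0},{"claw":1,"dx":0.59,"dy":-0.93,"dz":0,"ax":0,"ay":0,"az":0},{"claw":1,"dx":0.59,"dy":-0.93,"dz":0,"ax":0,"ay":0,"az":0},{"claw":1,"dx":0.59,"dy":-0.93,"dz":0,"ax":0,"ay":0,"az":0},{"claw":1,"dx":0.59,"dy":-0.93,"dz":0,"ax":0,"ay":0,"az":0},{"claw":1,"dx":0.59,"dy":-0.93,"dz":0,"ax":0,"ay":0,"az":0},{"claw":1,"dx":0.59,"dy":-0.93,"dz":0,"ax":0,"ay":0,"az":0},{"claw":1,"dx":0.59,"dy":-0.93,"dz":0,"ax":0,"ay":0,"az":0}]'
python3 -m crank '[{"claw":1,"dx":0.59,"dy":-0.93,"dz":0,"ax":0,"ay":0,"az":0},{"claw":1,"dx":0.59,"dy":-0.93,"dz":0,"ax":0,"ay":0,"az":0},{"claw":1,"dx":0.59,"dy":-0.93,"dz":0,"ax":0,"ay":0,"az":0},{"claw":1,"dx":0.59,"dy":-0.93,"dz":0,"ax":0,"ay":0,"az":0},{"claw":1,"dx":0.59,"dy":-0.93,"dz":0,"ax":0,"ay":0,"az":0},{"claw":1,"dx":0.59,"dy":-0.93,"dz":0,"ax":0,"ay":0,"az":0},{"claw":1,"dx":0.59,"dy":-0.93,"dz":0,"ax":0,"ay":0,"az":0},{"claw":1,"dx":0.59,"dy":-0.93,"dz":0,"ax":0,"ay":0,"az":0}]'
python3 -c "
from bench import r
s=r.read_state();print(s['joint_positions'],s['ee_pos'],s['eef_rot'])"
```

```text
time: 1.53
ee_pos: [0.405, -0.1852, 0.2336]
eef_rot: [0.992, 0.126, 0.0, 0.0]
ft_force: [0.4, -0.6, 0.1]
width: 0.0006
grip_force: 0.0
time: 2.2
ee_pos: [0.4866, 0.0661, 0.2337]
eef_rot: [0.992, 0.125, 0.0, 0.0]
ft_force: [0.5, -0.5, -0.0]
width: 0.0002
grip_force: 0.0
[ 0.50133683  0.09102254 -0.7603958   1.77147854  0.06551202  1.30422303
 -1.59356773] [0.48662214 0.06610217 0.23368989] [9.92105599e-01 1.25404850e-01 2.30634214e-04 2.25255681e-04]
```

```bash
python3 -m crank '[{"claw":1,"dx":0,"dy":0,"dz":0,"ax":0,"ay":0,"az":-1},{"claw":1,"dx":0,"dy":0,"dz":0,"ax":0,"ay":0,"az":-1},{"claw":1,"dx":0,"dy":0,"dz":0,"ax":0,"ay":0,"az":-1},{"claw":1,"dx":0,"dy":0,"dz":0,"ax":0,"ay":0,"az":-1},{"claw":1,"dx":0,"dy":0,"dz":0,"ax":0,"ay":0,"az":-1},{"claw":1,"dx":0,"dy":0,"dz":0,"ax":0,"ay":0,"az":-1},{"claw":1,"dx":0,"dy":0,"dz":0,"ax":0,"ay":0,"az":-1},{"claw":1,"dx":0,"dy":0,"dz":0,"ax":0,"ay":0,"az":-1}]'
python3 -c "
from bench import r
s=r.read_state();print(s['joint_positions'],s['ee_pos'],s['eef_rot'])"
```

```text
time: 2.87
ee_pos: [0.4863, 0.0645, 0.2334]
eef_rot: [0.854, 0.52, -0.0, 0.0]
ft_force: [0.2, -0.4, 0.1]
width: 0.0003
grip_force: 0.0
[ 0.54694525  0.09600609 -0.80587454  1.77080397  0.07189089  1.30509072
 -0.75165385] [0.48633195 0.06454948 0.23344198] [ 8.53909220e-01  5.20421967e-01 -1.34073160e-04  3.95990479e-05]
```

```bash
python3 -m crank '[{"claw":1,"dx":0,"dy":0,"dz":0,"ax":0,"ay":0,"az":-1},{"claw":1,"dx":0,"dy":0,"dz":0,"ax":0,"ay":0,"az":-1},{"claw":1,"dx":0,"dy":0,"dz":0,"ax":0,"ay":0,"az":-1},{"claw":1,"dx":0,"dy":0,"dz":0,"ax":0,"ay":0,"az":-1},{"claw":1,"dx":0,"dy":0,"dz":0,"ax":0,"ay":0,"az":-1},{"claw":1,"dx":0,"dy":0,"dz":0,"ax":0,"ay":0,"az":-1},{"claw":1,"dx":0,"dy":0,"dz":0,"ax":0,"ay":0,"az":-1},{"claw":1,"dx":0,"dy":0,"dz":0,"ax":0,"ay":0,"az":-1}]'
python3 -m crank '[{"claw":1,"dx":0,"dy":0,"dz":0,"ax":0,"ay":0,"az":-1},{"claw":1,"dx":0,"dy":0,"dz":0,"ax":0,"ay":0,"az":-1},{"claw":1,"dx":0,"dy":0,"dz":0,"ax":0,"ay":0,"az":-1},{"claw":1,"dx":0,"dy":0,"dz":0,"ax":0,"ay":0,"az":-1},{"claw":1,"dx":0,"dy":0,"dz":0,"ax":0,"ay":0,"az":-1},{"claw":1,"dx":0,"dy":0,"dz":0,"ax":0,"ay":0,"az":-1},{"claw":1,"dx":0,"dy":0,"dz":0,"ax":0,"ay":0,"az":-1},{"claw":1,"dx":0,"dy":0,"dz":0,"ax":0,"ay":0,"az":-1}]'
python3 -m crank '[{"claw":1,"dx":0,"dy":0,"dz":0,"ax":0,"ay":0,"az":-1},{"claw":1,"dx":0,"dy":0,"dz":0,"ax":0,"ay":0,"az":-1},{"claw":1,"dx":0,"dy":0,"dz":0,"ax":0,"ay":0,"az":-1},{"claw":1,"dx":0,"dy":0,"dz":0,"ax":0,"ay":0,"az":0}]'
cat >> h.py <<'E'
from scipy.spatial.transform import Rotation as Rn
HUB=np.array([.5675,.105]); A0=np.radians(180-3.65)
def where(extra=0):
    # tool relative to wheel: TCP polar clockwise angle from pointer (deg), radius, tool-y heading vs clockwise tangent, and hub in tool axes
    s=r.read_state(); R=Rn.from_quat(s['eef_rot']).as_matrix(); p=np.array(s['ee_pos'])
    d=p[:2]-HUB; a=np.arctan2(d[1],d[0]); cw=np.degrees((A0-a+np.pi)%(2*np.pi)-np.pi)
    t=np.array([np.sin(a),-np.cos(a)])
    yh=np.degrees(np.arctan2(R[1,1],R[0,1]))
    h=R.T@np.array([*(HUB-p[:2]),0])
    print('cw',cw.round(1),'rad',np.hypot(*d).round(4),'yhead',yh.round(1),'hub in tool mm',(1e3*h).round(1),'z',p[2].round(4),'F',np.round(s['ft_force'],1),'q7',s['joint_positions'][6].round(2),'t',s['time'])
E
python3 -c "
from h import *
where()"
```

```text
time: 3.53
ee_pos: [0.4864, 0.0646, 0.2335]
eef_rot: [0.568, 0.823, -0.0, 0.0]
ft_force: [-0.2, 0.6, -0.2]
width: 0.0003
grip_force: 0.0
time: 4.2
ee_pos: [0.4863, 0.0645, 0.2334]
eef_rot: [0.185, 0.983, -0.0, -0.0]
ft_force: [0.9, 0.9, -0.3]
width: 0.0002
grip_force: 0.0
time: 4.53
ee_pos: [0.4864, 0.0645, 0.2334]
eef_rot: [0.029, 1.0, -0.0, -0.0]
ft_force: [1.7, 0.3, 1.1]
width: 0.0004
grip_force: 0.0
cw -30.2 rad 0.0907 yhead 86.7 hub in tool mm [-78.7  45.1  -0. ] z 0.2334 F [1.7 0.3 1.1] q7 1.22 t 4.5333
```

```bash
python3 -m crank '[{"claw":1,"dx":-0.13,"dy":0,"dz":1,"ax":0,"ay":0,"az":0},{"claw":1,"dx":0,"dy":0,"dz":1,"ax":0,"ay":0,"az":0},{"claw":1,"dx":0,"dy":0,"dz":1,"ax":0,"ay":0,"az":0},{"claw":1,"dx":0,"dy":0.25,"dz":0,"ax":0,"ay":0,"az":0},{"claw":1,"dx":0,"dy":0.15,"dz":0,"ax":0,"ay":0,"az":0}]'
python3 -c "
from h import *
where(); c=r.camera('side'); im=c['color'][140:340,220:480,::-1]; cv2.imwrite('pics/s1.png',cv2.resize(im,None,fx=3,fy=3))"
```

```text
time: 4.95
ee_pos: [0.4903, 0.0772, 0.1432]
eef_rot: [0.032, 0.999, 0.0, -0.001]
ft_force: [0.7, 0.6, 1.4]
width: 0.0002
grip_force: 0.0
cw -23.5 rad 0.082 yhead 86.3 hub in tool mm [-75.2  32.7  -0.2] z 0.1432 F [0.7 0.6 1.4] q7 1.1 t 4.95
```

View pics/s1.png

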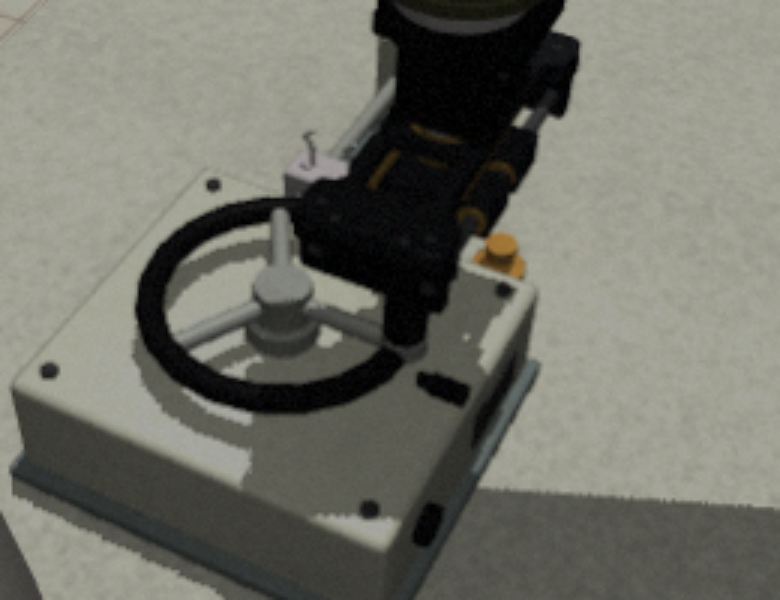

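The side crop shows the closed fingers just behind the handle at (405,310), which still stands at the pointer at (442,388). Next I start the push.

```bash
python3 -m crank '[{"claw":1,"dx":0,"dy":0.19,"dz":0,"ax":0,"ay":0,"az":0},{"claw":1,"dx":0.08,"dy":0.267,"dz":0,"ax":0,"ay":0,"az":1},{"claw":1,"dx":0.08,"dy":0.267,"dz":0,"ax":0,"ay":0,"az":1},{"claw":1,"dx":0.08,"dy":0.267,"dz":0,"ax":0,"ay":0,"az":1}]'
python3 -c "
from h import *
where()"
```

```text
time: 5.33
ee_pos: [0.4893, 0.1068, 0.1454]
eef_rot: [0.191, 0.982, -0.0, 0.001]
ft_force: [-0.3, -4.1, 0.3]
width: 0.0004
grip_force: 1.7
cw -2.3 rad 0.0783 yhead 68.0 hub in tool mm [-73.2  27.6   0.2] z 0.1454 F [-0.3 -4.1  0.3] q7 0.72 t 5.3333
```

```bash
python3 -m crank '[{"claw":1,"dx":0.09,"dy":0.263,"dz":0.05,"ax":0,"ay":0,"az":1},{"claw":1,"dx":0.09,"dy":0.263,"dz":0.02,"ax":0,"ay":0,"az":1},{"claw":1,"dx":0.09,"dy":0.263,"dz":0,"ax":0,"ay":0,"az":1},{"claw":1,"dx":0.09,"dy":0.263,"dz":0,"ax":0,"ay":0,"az":1},{"claw":1,"dx":0.09,"dy":0.263,"dz":0,"ax":0,"ay":0,"az":1},{"claw":1,"dx":0.09,"dy":0.263,"dz":0,"ax":0,"ay":0,"az":1},{"claw":1,"dx":0.09,"dy":0.263,"dz":0,"ax":0,"ay":0,"az":1}]'
python3 -c "
from h import *
where()"
```

```text
time: 5.92
ee_pos: [0.5093, 0.1609, 0.1435]
eef_rot: [0.529, 0.848, 0.0, 0.001]
ft_force: [-2.5, -2.8, 1.9]
width: 0.0003
grip_force: 1.9
cw 40.2 rad 0.0807 yhead 26.1 hub in tool mm [-75.8  27.7   0.2] z 0.1435 F [-2.5 -2.8  1.9] q7 -0.11 t 5.9167
```

```bash
python3 -m crank '[{"claw":1,"dx":0.08,"dy":0.266,"dz":0,"ax":0,"ay":0,"az":1},{"claw":1,"dx":0.08,"dy":0.266,"dz":0,"ax":0,"ay":0,"az":1},{"claw":1,"dx":0.08,"dy":0.266,"dz":0,"ax":0,"ay":0,"az":1},{"claw":1,"dx":0.08,"dy":0.266,"dz":0,"ax":0,"ay":0,"az":1},{"claw":1,"dx":0.08,"dy":0.266,"dz":0,"ax":0,"ay":0,"az":1},{"claw":1,"dx":0.08,"dy":0.266,"dz":0,"ax":0,"ay":0,"az":1},{"claw":1,"dx":0.08,"dy":0.266,"dz":0,"ax":0,"ay":0,"az":1},{"claw":1,"dx":0.08,"dy":0.266,"dz":0,"ax":0,"ay":0,"az":1}]'
python3 -c "
from h import *
where()"
```

```text
time: 6.58
ee_pos: [0.569, 0.1865, 0.1437]
eef_rot: [0.828, 0.56, 0.001, -0.0]
ft_force: [-3.7, 1.5, 0.8]
width: 0.0005
grip_force: 1.9
cw 87.4 rad 0.0815 yhead -21.9 hub in tool mm [-76.2  28.9  -0.1] z 0.1437 F [-3.7  1.5  0.8] q7 -0.96 t 6.5833
```

```bash
python3 -m crank '[{"claw":1,"dx":0.07,"dy":0.272,"dz":0,"ax":0,"ay":0,"az":1},{"claw":1,"dx":0.07,"dy":0.272,"dz":0,"ax":0,"ay":0,"az":1},{"claw":1,"dx":0.07,"dy":0.272,"dz":0,"ax":0,"ay":0,"az":1},{"claw":1,"dx":0.07,"dy":0.272,"dz":0,"ax":0,"ay":0,"az":1},{"claw":1,"dx":0.07,"dy":0.272,"dz":0,"ax":0,"ay":0,"az":1},{"claw":1,"dx":0.07,"dy":0.272,"dz":0,"ax":0,"ay":0,"az":1},{"claw":1,"dx":0.07,"dy":0.272,"dz":0,"ax":0,"ay":0,"az":1},{"claw":1,"dx":0.07,"dy":0.272,"dz":0,"ax":0,"ay":0,"az":1}]'
python3 -c "
from h import *
where()"
```

```text
time: 7.25
ee_pos: [0.6271, 0.1562, 0.1438]
eef_rot: [0.985, 0.175, 0.002, -0.001]
ft_force: [-0.5, 4.4, -0.2]
width: 0.0004
grip_force: 1.8
cw 135.7 rad 0.0785 yhead -69.8 hub in tool mm [-73.6  27.5  -0.3] z 0.1438 F [-0.5  4.4 -0.2] q7 -1.68 t 7.25
```

```bash
python3 -m crank '[{"claw":1,"dx":0.09,"dy":0.26,"dz":0,"ax":0,"ay":0,"az":1},{"claw":1,"dx":0.09,"dy":0.26,"dz":0,"ax":0,"ay":0,"az":1},{"claw":1,"dx":0.09,"dy":0.26,"dz":0,"ax":0,"ay":0,"az":1},{"claw":1,"dx":0.09,"dy":0.26,"dz":0,"ax":0,"ay":0,"az":1}]'
python3 -m crank '[{"claw":1,"dx":0,"dy":-0.7,"dz":0,"ax":0,"ay":0,"az":0},{"claw":1,"dx":0,"dy":0,"dz":-1,"ax":0,"ay":0,"az":0},{"claw":1,"dx":0,"dy":0,"dz":-1,"ax":0,"ay":0,"az":0}]'
python3 -c "
from h import *
where()"
```

```text
time: 7.58
ee_pos: [0.6437, 0.1276, 0.1438]
eef_rot: [0.999, -0.033, 0.001, -0.001]
ft_force: [-1.7, 3.7, 0.9]
width: 0.0009
grip_force: 1.6
time: 7.83
ee_pos: [0.6435, 0.1485, 0.2027]
eef_rot: [1.0, -0.03, -0.001, -0.001]
ft_force: [0.5, -0.2, 1.0]
width: 0.0008
grip_force: 0.0
cw 146.5 rad 0.0875 yhead -93.5 hub in tool mm [-73.2  48.1   0.1] z 0.2027 F [ 0.5 -0.2  1. ] q7 -2.03 t 7.8333
```

```bash
python3 -m crank '[{"claw":1,"dx":0,"dy":0,"dz":-0.5,"ax":0,"ay":0,"az":-1},{"claw":1,"dx":0,"dy":0,"dz":0,"ax":0,"ay":0,"az":-1},{"claw":1,"dx":0,"dy":0,"dz":0,"ax":0,"ay":0,"az":-1},{"claw":1,"dx":0,"dy":0,"dz":0,"ax":0,"ay":0,"az":-1},{"claw":1,"dx":0,"dy":0,"dz":0,"ax":0,"ay":0,"az":-1},{"claw":1,"dx":0,"dy":0,"dz":0,"ax":0,"ay":0,"az":-1},{"claw":1,"dx":0,"dy":0,"dz":0,"ax":0,"ay":0,"az":-1},{"claw":1,"dx":0,"dy":0,"dz":0,"ax":0,"ay":0,"az":-1}]'
python3 -m crank '[{"claw":1,"dx":0,"dy":0,"dz":0,"ax":0,"ay":0,"az":-1},{"claw":1,"dx":0,"dy":0,"dz":0,"ax":0,"ay":0,"az":-1},{"claw":1,"dx":0,"dy":0,"dz":0,"ax":0,"ay":0,"az":-1},{"claw":1,"dx":0,"dy":0,"dz":0,"ax":0,"ay":0,"az":-1},{"claw":1,"dx":0,"dy":0,"dz":0,"ax":0,"ay":0,"az":-1},{"claw":1,"dx":0,"dy":0,"dz":0,"ax":0,"ay":0,"az":-1},{"claw":1,"dx":0,"dy":0,"dz":0,"ax":0,"ay":0,"az":-1},{"claw":1,"dx":0,"dy":0,"dz":0,"ax":0,"ay":0,"az":-1}]'
python3 -m crank '[{"claw":1,"dx":0,"dy":0,"dz":0,"ax":0,"ay":0,"az":-1},{"claw":1,"dx":0,"dy":0,"dz":0,"ax":0,"ay":0,"az":-1},{"claw":1,"dx":0,"dy":0,"dz":0,"ax":0,"ay":0,"az":-1},{"claw":1,"dx":0,"dy":0,"dz":0,"ax":0,"ay":0,"az":-1},{"claw":1,"dx":0,"dy":0,"dz":0,"ax":0,"ay":0,"az":-1},{"claw":1,"dx":0,"dy":0,"dz":0,"ax":0,"ay":0,"az":-1},{"claw":1,"dx":0,"dy":0,"dz":0,"ax":0,"ay":0,"az":-1},{"claw":1,"dx":0,"dy":0,"dz":0,"ax":0,"ay":0,"az":-1}]'
python3 -m crank '[{"claw":1,"dx":0,"dy":0,"dz":0,"ax":0,"ay":0,"az":-1},{"claw":1,"dx":0,"dy":0,"dz":0,"ax":0,"ay":0,"az":-1},{"claw":1,"dx":0,"dy":0,"dz":0,"ax":0,"ay":0,"az":-1},{"claw":1,"dx":0,"dy":0,"dz":0,"ax":0,"ay":0,"az":-1},{"claw":1,"dx":0,"dy":0,"dz":0,"ax":0,"ay":0,"az":-1},{"claw":1,"dx":0,"dy":0,"dz":0,"ax":0,"ay":0,"az":-1},{"claw":1,"dx":0,"dy":0,"dz":0,"ax":0,"ay":0,"az":0}]'
python3 -c "
from h import *
where(); c=r.camera('side'); im=c['color'][140:340,220:480,::-1]; cv2.imwrite('pics/s2.png',cv2.resize(im,None,fx=3,fy=3))"
```

```text
time: 8.5
ee_pos: [0.6448, 0.1473, 0.2188]
eef_rot: [0.925, 0.38, 0.001, 0.0]
ft_force: [0.8, -0.7, 0.4]
width: 0.0005
grip_force: 0.0
time: 9.17
ee_pos: [0.6448, 0.1471, 0.2188]
eef_rot: [0.69, 0.723, 0.001, 0.001]
ft_force: [-0.3, 0.0, 0.8]
width: 0.0004
grip_force: 0.0
time: 9.83
ee_pos: [0.6448, 0.147, 0.2188]
eef_rot: [0.337, 0.942, 0.001, 0.001]
ft_force: [1.1, -0.4, -0.4]
width: 0.0003
grip_force: 0.0
time: 10.42
ee_pos: [0.6449, 0.1468, 0.2185]
eef_rot: [0.029, 1.0, 0.0, 0.001]
ft_force: [-0.4, 0.4, -0.9]
width: 0.0004
grip_force: 0.0
cw 148.0 rad 0.0879 yhead 86.6 hub in tool mm [ 74.8 -46.2  -0.2] z 0.2185 F [-0.4  0.4 -0.9] q7 0.94 t 10.4167
```

View pics/s2.png

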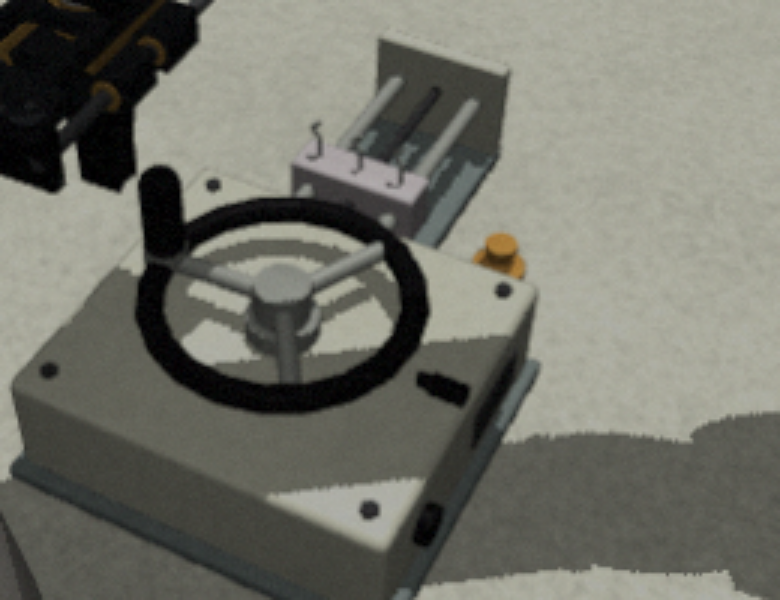

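The wheel stands half a turn round, handle at (160,210), with the fingers raised behind it. Second half now, using the other finger.

```bash
python3 -m crank '[{"claw":1,"dx":0,"dy":0,"dz":0.83,"ax":0,"ay":0,"az":0},{"claw":1,"dx":0,"dy":0,"dz":0.83,"ax":0,"ay":0,"az":0},{"claw":1,"dx":0,"dy":0,"dz":0.83,"ax":0,"ay":0,"az":0},{"claw":1,"dx":0,"dy":-0.4,"dz":0,"ax":0,"ay":0,"az":0},{"claw":1,"dx":0,"dy":-0.23,"dz":0,"ax":0,"ay":0,"az":0},{"claw":1,"dx":-0.08,"dy":-0.267,"dz":0,"ax":0,"ay":0,"az":1},{"claw":1,"dx":-0.08,"dy":-0.267,"dz":0,"ax":0,"ay":0,"az":1}]'
python3 -c "
from h import *
where()"
```

```text
time: 11.05
ee_pos: [0.6469, 0.1113, 0.1444]
eef_rot: [0.139, 0.99, 0.001, 0.001]
ft_force: [0.3, 3.2, -0.7]
width: 0.0006
grip_force: 1.5
cw 171.8 rad 0.0796 yhead 74.0 hub in tool mm [ 74.6 -27.9  -0.2] z 0.1444 F [ 0.3  3.2 -0.7] q7 0.76 t 11.05
```

```bash
python3 -m crank '[{"claw":1,"dx":-0.08,"dy":-0.266,"dz":0,"ax":0,"ay":0,"az":1},{"claw":1,"dx":-0.08,"dy":-0.266,"dz":0,"ax":0,"ay":0,"az":1},{"claw":1,"dx":-0.08,"dy":-0.266,"dz":0,"ax":0,"ay":0,"az":1},{"claw":1,"dx":-0.08,"dy":-0.266,"dz":0,"ax":0,"ay":0,"az":1},{"claw":1,"dx":-0.08,"dy":-0.266,"dz":0,"ax":0,"ay":0,"az":1},{"claw":1,"dx":-0.08,"dy":-0.266,"dz":0,"ax":0,"ay":0,"az":1},{"claw":1,"dx":-0.08,"dy":-0.266,"dz":0,"ax":0,"ay":0,"az":1},{"claw":1,"dx":-0.08,"dy":-0.266,"dz":0,"ax":0,"ay":0,"az":1}]'
python3 -c "
from h import *
where()"
```

```text
time: 11.72
ee_pos: [0.6255, 0.0499, 0.1449]
eef_rot: [0.53, 0.848, 0.002, 0.002]
ft_force: [2.6, 2.3, -1.7]
width: 0.0004
grip_force: 1.5
cw -140.1 rad 0.08 yhead 26.0 hub in tool mm [ 74.9 -28.   -0.2] z 0.1449 F [ 2.6  2.3 -1.7] q7 0.08 t 11.7167
```

```bash
python3 -m crank '[{"claw":1,"dx":-0.08,"dy":-0.266,"dz":0.03,"ax":0,"ay":0,"az":1},{"claw":1,"dx":-0.08,"dy":-0.266,"dz":0.03,"ax":0,"ay":0,"az":1},{"claw":1,"dx":-0.08,"dy":-0.266,"dz":0,"ax":0,"ay":0,"az":1},{"claw":1,"dx":-0.08,"dy":-0.266,"dz":0,"ax":0,"ay":0,"az":1},{"claw":1,"dx":-0.08,"dy":-0.266,"dz":0,"ax":0,"ay":0,"az":1},{"claw":1,"dx":-0.08,"dy":-0.266,"dz":0,"ax":0,"ay":0,"az":1},{"claw":1,"dx":-0.08,"dy":-0.266,"dz":0,"ax":0,"ay":0,"az":1},{"claw":1,"dx":-0.08,"dy":-0.266,"dz":0,"ax":0,"ay":0,"az":1}]'
python3 -c "
from h import *
where()"
```

```text
time: 12.38
ee_pos: [0.5662, 0.025, 0.1438]
eef_rot: [0.829, 0.559, 0.003, 0.002]
ft_force: [3.4, -0.7, 2.6]
width: 0.0004
grip_force: 2.0
cw -92.7 rad 0.08 yhead -22.1 hub in tool mm [ 74.6 -28.8   0. ] z 0.1438 F [ 3.4 -0.7  2.6] q7 -0.65 t 12.3833
```

```bash
python3 -m crank '[{"claw":1,"dx":-0.08,"dy":-0.266,"dz":0,"ax":0,"ay":0,"az":1},{"claw":1,"dx":-0.08,"dy":-0.266,"dz":0,"ax":0,"ay":0,"az":1},{"claw":1,"dx":-0.08,"dy":-0.266,"dz":0,"ax":0,"ay":0,"az":1},{"claw":1,"dx":-0.08,"dy":-0.266,"dz":0,"ax":0,"ay":0,"az":1},{"claw":1,"dx":-0.08,"dy":-0.266,"dz":0,"ax":0,"ay":0,"az":1},{"claw":1,"dx":-0.08,"dy":-0.266,"dz":0,"ax":0,"ay":0,"az":1},{"claw":1,"dx":-0.08,"dy":-0.266,"dz":0,"ax":0,"ay":0,"az":1},{"claw":1,"dx":-0.08,"dy":-0.266,"dz":0,"ax":0,"ay":0,"az":1},{"claw":1,"dx":0,"dy":0,"dz":0,"ax":0,"ay":0,"az":0}]'
python3 -m crank '[{"claw":1,"dx":-0.08,"dy":-0.266,"dz":0,"ax":0,"ay":0,"az":1},{"claw":1,"dx":-0.08,"dy":-0.266,"dz":0,"ax":0,"ay":0,"az":1},{"claw":1,"dx":-0.08,"dy":-0.266,"dz":0,"ax":0,"ay":0,"az":1},{"claw":1,"dx":-0.08,"dy":-0.266,"dz":0,"ax":0,"ay":0,"az":1},{"claw":1,"dx":-0.08,"dy":-0.266,"dz":0,"ax":0,"ay":0,"az":1},{"claw":1,"dx":-0.08,"dy":-0.266,"dz":0,"ax":0,"ay":0,"az":1},{"claw":1,"dx":-0.08,"dy":-0.266,"dz":0,"ax":0,"ay":0,"az":1},{"claw":1,"dx":0,"dy":0,"dz":0,"ax":0,"ay":0,"az":0}]'
python3 -c "
from h import *
where()"
```

```text
time: 13.05
ee_pos: [0.5125, 0.0485, 0.1432]
eef_rot: [0.974, 0.226, 0.002, 0.001]
ft_force: [0.9, -1.4, 1.4]
width: 0.0004
grip_force: 0.4
cw -49.5 rad 0.0789 yhead -63.9 hub in tool mm [ 74.2 -26.6   0.3] z 0.1432 F [ 0.9 -1.4  1.4] q7 -1.39 t 13.05invalid input at $: expected 1 to 8 rows
```

```bash
python3 -m crank '[{"claw":1,"dx":-0.08,"dy":-0.266,"dz":0,"ax":0,"ay":0,"az":1},{"claw":1,"dx":-0.08,"dy":-0.266,"dz":0,"ax":0,"ay":0,"az":1},{"claw":1,"dx":-0.08,"dy":-0.266,"dz":0,"ax":0,"ay":0,"az":1},{"claw":1,"dx":0,"dy":0,"dz":0,"ax":0,"ay":0,"az":0}]'
python3 -c "
from h import *
where()"
python3 -m crank '[{"claw":1,"dx":0,"dy":0.7,"dz":0,"ax":0,"ay":0,"az":0},{"claw":1,"dx":0,"dy":0.8,"dz":-0.6,"ax":0,"ay":0,"az":0},{"claw":1,"dx":0,"dy":0.8,"dz":-0.6,"ax":0,"ay":0,"az":0},{"claw":1,"dx":0,"dy":0.9,"dz":0,"ax":0,"ay":0,"az":0},{"claw":1,"dx":0,"dy":0.9,"dz":0,"ax":0,"ay":0,"az":0},{"claw":1,"dx":0,"dy":0.9,"dz":0,"ax":0,"ay":0,"az":0},{"claw":1,"dx":0,"dy":0,"dz":0,"ax":0,"ay":0,"az":0}]'
python3 -c "
from h import *
where(); c=r.camera('top'); im=c['color'][:,:,::-1]; cv2.imwrite('pics/top1.png',im)
a=cv2.imread('pics/top0.png')[130:310,220:380]; cv2.imwrite('pics/cmp1.png',cv2.resize(np.hstack([a,im[130:310,220:380]]),None,fx=2.5,fy=2.5))"
```

```text
time: 13.38
ee_pos: [0.4973, 0.0686, 0.142]
eef_rot: [0.997, 0.073, 0.002, 0.0]
ft_force: [-0.8, -0.3, 0.9]
width: 0.0006
grip_force: 0.3
cw -31.0 rad 0.0791 yhead -81.7 hub in tool mm [ 74.8 -25.8   0.2] z 0.142 F [-0.8 -0.3  0.9] q7 -1.73 t 13.3833
time: 13.97
ee_pos: [0.5189, -0.0872, 0.1767]
eef_rot: [0.997, 0.073, 0.0, 0.001]
ft_force: [-0.4, -0.6, -0.4]
width: 0.0005
grip_force: 0.0
cw -79.4 rad 0.1983 yhead -81.7 hub in tool mm [  76.  -183.1   -0.3] z 0.1767 F [-0.4 -0.6 -0.4] q7 -1.4 t 13.9667
```

View pics/cmp1.png

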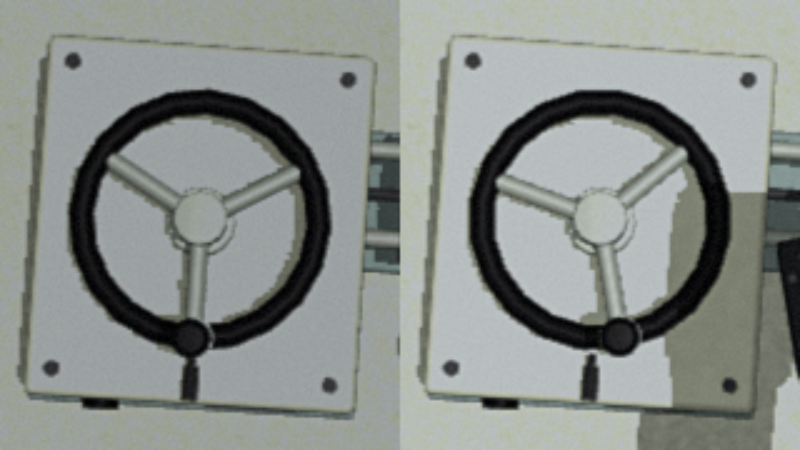

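The comparison puts the handle at (619,336) in the right half; its start is (191,337) in the left half, so about 13° is left. I'll measure that more finely by template match.

```bash
cat >> h.py <<'E'
def rem(pic):
    # remaining clockwise angle from the handle cap, template from the start picture, at handle top height
    c=r.camera('top'); a=cv2.imread('pics/top0.png').astype(np.float32); b=cv2.imread(pic).astype(np.float32)
    K=4; up=lambda i:cv2.resize(i,None,fx=K,fy=K,interpolation=cv2.INTER_CUBIC)
    A=up(a[235:295,260:340]);B=up(b[235:295,260:340])
    def ang(u,v):
        d=at(c,u,v,.175)-HUB; return np.degrees(A0-np.arctan2(d[1],d[0]))
    u0,v0=297,265; h=9
    x0=int((u0-260)*K); y0=int((v0-235)*K); 
    yy,xx=np.mgrid[-h*K:h*K+1,-h*K:h*K+1]; m=(np.hypot(xx,yy)<8*K).astype(np.float32)
    T=A[y0-h*K:y0+h*K+1,x0-h*K:x0+h*K+1]
    R=cv2.matchTemplate(B,T,cv2.TM_SQDIFF,mask=np.dstack([m]*3))
    _,_,(x,y),_=cv2.minMaxLoc(R)
    u,v=260+(x+h*K)/K,235+(y+h*K)/K
    print('cap',u,v,'start ang',ang(u0,v0),'now',ang(u,v),'remaining',ang(u0,v0)-ang(u,v), np.hypot(*(at(c,u,v,.175)-HUB)))
E
python3 -c "
from h import *
rem('pics/top0.png');rem('pics/top1.png')"
```

```text
cap 297.0 265.0 start ang -0.7696204070297313 now -0.7696204070297313 remaining 0.0 0.07452904898308223
cap 308.5 264.5 start ang -0.7696204070297313 now 346.3984231794004 remaining -347.16804358643014 0.07508966755864037
```

```bash
python3 -m crank '[{"claw":1,"dx":0.04,"dy":-0.9,"dz":0,"ax":0,"ay":0,"az":0},{"claw":1,"dx":0,"dy":-0.9,"dz":0,"ax":0,"ay":0,"az":0},{"claw":1,"dx":0,"dy":-0.9,"dz":0,"ax":0,"ay":0,"az":0},{"claw":1,"dx":0,"dy":-0.8,"dz":0.56,"ax":0,"ay":0,"az":0},{"claw":1,"dx":0,"dy":-0.8,"dz":0.56,"ax":0,"ay":0,"az":0},{"claw":1,"dx":0,"dy":-0.5,"dz":0,"ax":0,"ay":0,"az":0},{"claw":1,"dx":0,"dy":0,"dz":0,"ax":0,"ay":0,"az":0}]'
python3 -c "
from h import *
where()"
```

```text
time: 14.7
ee_pos: [0.497, 0.0669, 0.142]
eef_rot: [0.997, 0.078, -0.001, -0.001]
ft_force: [0.7, 0.5, 0.9]
width: 0.0002
grip_force: 0.0
cw -32.0 rad 0.0801 yhead -81.0 hub in tool mm [ 75.5 -26.6  -0. ] z 0.142 F [0.7 0.5 0.9] q7 -1.71 t 14.7
```

```bash
python3 -m crank '[{"claw":1,"dx":-0.07,"dy":-0.245,"dz":0,"ax":0,"ay":0,"az":0.92},{"claw":1,"dx":-0.07,"dy":-0.245,"dz":0,"ax":0,"ay":0,"az":0.92},{"claw":1,"dx":0,"dy":0,"dz":0,"ax":0,"ay":0,"az":0}]'
python3 -c "
from h import *
where()"
python3 -m crank '[{"claw":1,"dx":0,"dy":0.7,"dz":0,"ax":0,"ay":0,"az":0},{"claw":1,"dx":0,"dy":0.8,"dz":-0.6,"ax":0,"ay":0,"az":0},{"claw":1,"dx":0,"dy":0.8,"dz":-0.6,"ax":0,"ay":0,"az":0},{"claw":1,"dx":0,"dy":0.9,"dz":0,"ax":0,"ay":0,"az":0},{"claw":1,"dx":0,"dy":0.9,"dz":0,"ax":0,"ay":0,"az":0},{"claw":1,"dx":0,"dy":0.9,"dz":0,"ax":0,"ay":0,"az":0},{"claw":1,"dx":0,"dy":0,"dz":0,"ax":0,"ay":0,"az":0}]'
python3 -c "
from h import *
where(); c=r.camera('top'); im=c['color'][:,:,::-1]; cv2.imwrite('pics/top2.png',im); rem('pics/top2.png')"
```

```text
time: 14.95
ee_pos: [0.4926, 0.0771, 0.1428]
eef_rot: [1.0, -0.023, 0.0, 0.0]
ft_force: [0.5, -0.6, -0.0]
width: 0.0002
grip_force: 0.1
cw -24.0 rad 0.08 yhead -92.7 hub in tool mm [ 73.6 -31.3   0. ] z 0.1428 F [ 0.5 -0.6 -0. ] q7 -1.93 t 14.95
time: 15.53
ee_pos: [0.4857, -0.0798, 0.1789]
eef_rot: [1.0, -0.024, 0.0, 0.001]
ft_force: [-0.4, -1.1, -0.1]
width: 0.0006
grip_force: 0.0
cw -69.8 rad 0.2021 yhead -92.7 hub in tool mm [  72.9 -188.4   -0.3] z 0.1789 F [-0.4 -1.1 -0.1] q7 -1.58 t 15.5333
cap 302.5 265.0 start ang -0.7696204070297313 now 353.0916271346505 remaining -353.8612475416802 0.07467608369438399
```

```bash
python3 -m crank '[{"claw":1,"dx":-0.05,"dy":-0.9,"dz":0,"ax":0,"ay":0,"az":0},{"claw":1,"dx":0,"dy":-0.9,"dz":0,"ax":0,"ay":0,"az":0},{"claw":1,"dx":0,"dy":-0.9,"dz":0,"ax":0,"ay":0,"az":0},{"claw":1,"dx":0,"dy":-0.8,"dz":0.6,"ax":0,"ay":0,"az":0},{"claw":1,"dx":0,"dy":-0.8,"dz":0.6,"ax":0,"ay":0,"az":0},{"claw":1,"dx":0,"dy":-0.6,"dz":0,"ax":0,"ay":0,"az":0},{"claw":1,"dx":0,"dy":0,"dz":0,"ax":0,"ay":0,"az":0}]'
python3 -c "
from h import *
where()"
```

```text
time: 16.22
ee_pos: [0.4902, 0.0782, 0.1418]
eef_rot: [1.0, -0.018, -0.001, -0.001]
ft_force: [0.7, 0.5, 1.3]
width: 0.0001
grip_force: 0.0
cw -22.8 rad 0.0818 yhead -92.1 hub in tool mm [ 76.2 -29.6  -0.1] z 0.1418 F [0.7 0.5 1.3] q7 -1.92 t 16.2167
```

```bash
python3 -m crank '[{"claw":1,"dx":0,"dy":-0.08,"dz":0,"ax":0,"ay":0,"az":0},{"claw":1,"dx":0,"dy":-0.06,"dz":0,"ax":0,"ay":0,"az":0},{"claw":1,"dx":0,"dy":-0.04,"dz":0,"ax":0,"ay":0,"az":0},{"claw":1,"dx":0,"dy":0,"dz":0,"ax":0,"ay":0,"az":0},{"claw":1,"dx":0,"dy":0,"dz":0,"ax":0,"ay":0,"az":0}]'
python3 -c "
from h import *
where()"
```

```text
time: 16.63
ee_pos: [0.4917, 0.078, 0.1426]
eef_rot: [1.0, -0.023, 0.0, 0.0]
ft_force: [-0.2, 0.2, -0.6]
width: 0.0002
grip_force: 0.0
cw -23.2 rad 0.0805 yhead -92.7 hub in tool mm [ 74.5 -30.5   0. ] z 0.1426 F [-0.2  0.2 -0.6] q7 -1.94 t 16.6333
```

```bash
python3 -m crank '[{"claw":1,"dx":0,"dy":-0.05,"dz":0,"ax":0,"ay":0,"az":0},{"claw":1,"dx":0,"dy":-0.05,"dz":0,"ax":0,"ay":0,"az":0},{"claw":1,"dx":0,"dy":-0.04,"dz":0,"ax":0,"ay":0,"az":0},{"claw":1,"dx":0,"dy":0,"dz":0,"ax":0,"ay":0,"az":0},{"claw":1,"dx":0,"dy":0,"dz":0,"ax":0,"ay":0,"az":0}]'
python3 -c "
from h import *
where()"
```

```text
time: 17.05
ee_pos: [0.4916, 0.0827, 0.1423]
eef_rot: [1.0, -0.023, 0.0, 0.0]
ft_force: [-0.3, -2.8, 1.4]
width: -0.0001
grip_force: 1.1
cw -20.1 rad 0.0791 yhead -92.6 hub in tool mm [ 74.8 -25.8  -0. ] z 0.1423 F [-0.3 -2.8  1.4] q7 -1.95 t 17.05
```

```bash
python3 -m crank '[{"claw":1,"dx":0,"dy":-0.03,"dz":0,"ax":0,"ay":0,"az":0},{"claw":1,"dx":0,"dy":0,"dz":0,"ax":0,"ay":0,"az":0},{"claw":1,"dx":0,"dy":0,"dz":0,"ax":0,"ay":0,"az":0}]'
python3 -c "
from h import *
where()"
python3 -m crank '[{"claw":1,"dx":0,"dy":0.7,"dz":0,"ax":0,"ay":0,"az":0},{"claw":1,"dx":0,"dy":0.8,"dz":-0.6,"ax":0,"ay":0,"az":0},{"claw":1,"dx":0,"dy":0.8,"dz":-0.6,"ax":0,"ay":0,"az":0},{"claw":1,"dx":0,"dy":0.9,"dz":0,"ax":0,"ay":0,"az":0},{"claw":1,"dx":0,"dy":0.9,"dz":0,"ax":0,"ay":0,"az":0},{"claw":1,"dx":0,"dy":0.9,"dz":0,"ax":0,"ay":0,"az":0},{"claw":1,"dx":0,"dy":0,"dz":0,"ax":0,"ay":0,"az":0}]'
python3 -c "
from h import *
where(); c=r.camera('top'); im=c['color'][:,:,::-1]; cv2.imwrite('pics/top3.png',im); rem('pics/top3.png')
a=cv2.imread('pics/top0.png')[150:300,240:360]; cv2.imwrite('pics/cmp3.png',cv2.resize(np.hstack([a,im[150:300,240:360]]),None,fx=3.3,fy=3.3))"
```

```text
time: 17.3
ee_pos: [0.4916, 0.0837, 0.1423]
eef_rot: [1.0, -0.023, -0.0, 0.0]
ft_force: [-0.6, -3.7, 1.2]
width: 0.0005
grip_force: 1.6
cw -19.3 rad 0.0788 yhead -92.6 hub in tool mm [ 74.9 -24.8  -0. ] z 0.1423 F [-0.6 -3.7  1.2] q7 -1.95 t 17.3
time: 17.88
ee_pos: [0.4845, -0.0712, 0.1783]
eef_rot: [1.0, -0.026, 0.0, 0.001]
ft_force: [-0.4, -0.5, -0.5]
width: 0.0005
grip_force: 0.0
cw -68.4 rad 0.1948 yhead -93.0 hub in tool mm [  73.8 -180.3   -0.2] z 0.1783 F [-0.4 -0.5 -0.5] q7 -1.6 t 17.8833
cap 298.5 265.0 start ang -0.7696204070297313 now -2.4447304025083567 remaining 1.6751099954786253 0.07448422907582693
```

View pics/cmp3.png

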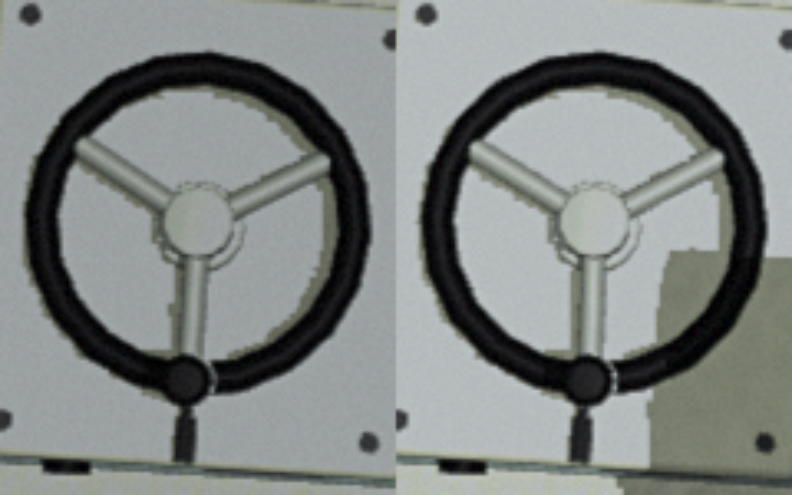

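The right half shows the handle cap at (585,381), equal to x=189 against 185 at the start, and the spokes are nearly aligned. About 1.7° (2.2 mm) is still to go, so I make one last gentle push.

```bash
python3 -m crank '[{"claw":1,"dx":-0.03,"dy":-0.9,"dz":0,"ax":0,"ay":0,"az":0},{"claw":1,"dx":0,"dy":-0.9,"dz":0,"ax":0,"ay":0,"az":0},{"claw":1,"dx":0,"dy":-0.9,"dz":0,"ax":0,"ay":0,"az":0},{"claw":1,"dx":0,"dy":-0.8,"dz":0.6,"ax":0,"ay":0,"az":0},{"claw":1,"dx":0,"dy":-0.6,"dz":0.6,"ax":0,"ay":0,"az":0},{"claw":1,"dx":0,"dy":-0.4,"dz":0,"ax":0,"ay":0,"az":0},{"claw":1,"dx":0,"dy":0,"dz":0,"ax":0,"ay":0,"az":0},{"claw":1,"dx":0,"dy":0,"dz":0,"ax":0,"ay":0,"az":0}]'
python3 -c "
from h import *
where()"
```

```text
time: 18.65
ee_pos: [0.49, 0.0703, 0.1425]
eef_rot: [1.0, -0.021, 0.0, -0.0]
ft_force: [-0.4, -0.2, -0.1]
width: 0.0005
grip_force: 0.0
cw -27.8 rad 0.0849 yhead -92.4 hub in tool mm [ 76. -38.   0.] z 0.1425 F [-0.4 -0.2 -0.1] q7 -1.91 t 18.65
```

```bash
python3 -m crank '[{"claw":1,"dx":0,"dy":-0.15,"dz":0,"ax":0,"ay":0,"az":0},{"claw":1,"dx":0,"dy":-0.12,"dz":0,"ax":0,"ay":0,"az":0},{"claw":1,"dx":0,"dy":-0.1,"dz":0,"ax":0,"ay":0,"az":0},{"claw":1,"dx":0,"dy":-0.06,"dz":0,"ax":0,"ay":0,"az":0},{"claw":1,"dx":0,"dy":0,"dz":0,"ax":0,"ay":0,"az":0},{"claw":1,"dx":0,"dy":0,"dz":0,"ax":0,"ay":0,"az":0}]'
python3 -c "
from h import *
where()"
```

```text
time: 19.15
ee_pos: [0.4908, 0.0817, 0.1424]
eef_rot: [1.0, -0.023, 0.0, 0.0]
ft_force: [0.3, -0.5, -0.8]
width: 0.0007
grip_force: 0.0
cw -20.6 rad 0.0802 yhead -92.6 hub in tool mm [ 75.6 -26.8   0. ] z 0.1424 F [ 0.3 -0.5 -0.8] q7 -1.94 t 19.15
```

Need 4.2 mm more (to -22.6).

```bash
python3 -m crank '[{"claw":1,"dx":0,"dy":-0.05,"dz":0,"ax":0,"ay":0,"az":0},{"claw":1,"dx":0,"dy":-0.05,"dz":0,"ax":0,"ay":0,"az":0},{"claw":1,"dx":0,"dy":-0.03,"dz":0,"ax":0,"ay":0,"az":0},{"claw":1,"dx":0,"dy":0,"dz":0,"ax":0,"ay":0,"az":0},{"claw":1,"dx":0,"dy":0,"dz":0,"ax":0,"ay":0,"az":0}]'
python3 -c "
from h import *
where()"
```

```text
time: 19.57
ee_pos: [0.4907, 0.0854, 0.1423]
eef_rot: [1.0, -0.023, -0.0, 0.0]
ft_force: [-0.8, -3.4, 0.6]
width: 0.0007
grip_force: 1.5
cw -18.0 rad 0.0792 yhead -92.6 hub in tool mm [ 75.8 -23.1  -0. ] z 0.1423 F [-0.8 -3.4  0.6] q7 -1.95 t 19.5667
```

```bash
python3 -m crank '[{"claw":1,"dx":0,"dy":-0.015,"dz":0,"ax":0,"ay":0,"az":0},{"claw":1,"dx":0,"dy":0,"dz":0,"ax":0,"ay":0,"az":0}]'
python3 -m crank '[{"claw":1,"dx":0,"dy":0.7,"dz":0,"ax":0,"ay":0,"az":0},{"claw":1,"dx":0,"dy":0.8,"dz":-0.6,"ax":0,"ay":0,"az":0},{"claw":1,"dx":0,"dy":0.8,"dz":-0.6,"ax":0,"ay":0,"az":0},{"claw":1,"dx":0,"dy":0.9,"dz":-0.5,"ax":0,"ay":0,"az":0},{"claw":1,"dx":0,"dy":0.9,"dz":-0.5,"ax":0,"ay":0,"az":0},{"claw":1,"dx":0,"dy":0.9,"dz":0,"ax":0,"ay":0,"az":0},{"claw":1,"dx":0,"dy":0.9,"dz":0,"ax":0,"ay":0,"az":0},{"claw":1,"dx":0,"dy":0,"dz":0,"ax":0,"ay":0,"az":0}]'
python3 -c "
from h import *
where(); c=r.camera('top'); im=c['color'][:,:,::-1]; cv2.imwrite('pics/top4.png',im); rem('pics/top4.png')
a=cv2.imread('pics/top0.png')
cv2.imwrite('pics/cmp4.png',np.vstack([im[:,:][120:320],cv2.resize(np.hstack([a[150:300,240:360],im[150:300,240:360]]),(640,400))]))"
```

```text
time: 19.73
ee_pos: [0.4908, 0.086, 0.1423]
eef_rot: [1.0, -0.023, -0.0, 0.0]
ft_force: [-2.0, -2.8, 0.2]
width: 0.0007
grip_force: 1.5
time: 20.4
ee_pos: [0.4825, -0.0959, 0.2086]
eef_rot: [1.0, -0.026, 0.0, 0.001]
ft_force: [0.6, -1.1, 0.3]
width: 0.0004
grip_force: 0.0
cw -70.7 rad 0.2182 yhead -93.0 hub in tool mm [ 7.440e+01 -2.051e+02 -2.000e-01] z 0.2086 F [ 0.6 -1.1  0.3] q7 -1.54 t 20.4
cap 297.0 265.0 start ang -0.7696204070297313 now -0.7696204070297313 remaining 0.0 0.07452904898308223
```

View pics/cmp4.png

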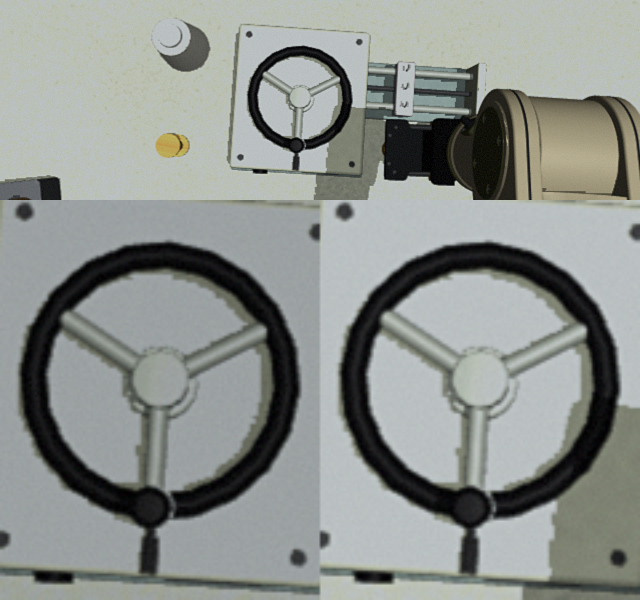

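The handle is at (470,508), the same as its start at (150,508) in the reference half and in line with the pointer. The cone and bobbin have not moved. The weight is hidden under the raised hand, which has stayed well above it, and the hand is clear.

```bash
python3 -c "
from bench import r
print(r.close_job())"
```

```text
the job is handed in; nothing more can be done
None
```

I pushed the wheel clockwise through exactly one turn by the outside of the closed fingers; the last top picture shows the handle back at the pointer (0.0° left, good to about 0.5°). The hand is clear, the cone and bobbin are unmoved, the weight was never approached (the hand hid it in that picture), and the job is handed in at about 20 s.

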